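Load the second heat sink and hold the carrier up

TASK

Set the loose heat sink on the empty raised pad of the carrier, centred and square with the carrier like the one already there; set it down rather than drop it, and let go. Then take the carrier by its handle, lift it straight off the bench, keeping it level with both heat sinks on their pads, and finish while still holding it steady and level about 12 cm above the bench. Leave the other things on the bench alone.

Things in the scene. Friction and masses are not known exactly. Their poses are not given: they have to be found in the camera images.
- heat_sink: the loose one: finned aluminium heat sink, a block 50 mm along its x, 60 mm along its y, 45 mm high, about 0.2 kg; origin at the centre of its flat underside, z up. The thin vertical fins stand side by side along x and run along y, so its two smooth solid sides are the ones facing +x and -x. It stands upright on the bench at the start.
- loaded_sink: identical finned aluminium heat sink, a block 50 mm along its x, 60 mm along its y, 45 mm high, about 0.2 kg; origin at the centre of its flat underside, z up. The thin vertical fins stand side by side along x and run along y, so its two smooth solid sides are the ones facing +x and -x. It already stands on the carrier's other pad.
- carrier: loose grey carrier, about 0.35 kg, a shallow tray 120 mm along its x, 290 mm along its y, rim 18 mm high, standing on the bench in any yaw; origin at the centre of its underside, z up. Two black raised pads (44 mm along x, 24 mm along y, tops 50 mm above the underside) stand at y = -95 mm (empty) and y = +95 mm (loaded), x = 0. Between them, at y = 0, stands a loop handle: posts at x = -50 and +50 mm carrying a level black bar.
- empty_pad (a point): centre of the top face of the empty pad, at (0, -95, 50) mm in the carrier's frame; axes as the carrier's. The pad is narrower than the heat sink, which overhangs it on all sides: by 3 mm along x and 18 mm along y.
- other_pad (a point): centre of the top face of the loaded pad, at (0, 95, 50) mm in the carrier's frame; axes as the carrier's
- handle (a point): middle of the handle's bar, at (0, 0, 155) mm in the carrier's frame, straight above its middle; axes as the carrier's. The bar runs along x, 90 mm free between the posts, is 12 mm thick along y and 20 mm high (its top 10 mm above this point); the carrier balances here when both pads are loaded.
- fan: bystander: square black case fan lying flat, 80 x 80 x 25 mm; origin at the centre of its underside
- mug: bystander: white mug, 80 mm across, 90 mm high; origin at the centre of its underside
- driver: bystander: screwdriver lying on the bench, about 200 mm long; origin under its middle
- screw_jar: bystander: clear plastic jar, 60 mm across, 70 mm high; origin at the centre of its underside
Mind the look-alikes: they are no part of the job. Leave any orange or yellow look-alike of the heat_sink alone.

How it is judged:
By the outcome, as a careful person would: the job done as asked, in the order asked, and still so for the second after the job is handed in, while the arm keeps its last pose, push and grip.
It also fails if it takes over 61 s, if anything falls off the work surface, if the arm or the gripper's body presses on something with over 40 N, if the wrist force passes 120 N, or if a joint passes its speed limit or range.

ROBOT

A 6-joint arm with a two-finger parallel gripper is mounted at the origin on the work surface. World frame = base frame: x ahead of the robot, y to its left, z up, the work surface at z = 0. Lengths are in mm, angles in rad, forces in N, time in s.
With the tool pointing down it reaches from about 350 to 1000 mm from the base axis. Payload 7.1 kg.
Tool frame: the origin (TCP) lies midway between the tips of the shut fingers; the grasp point (between the pads) lies 19 mm behind it; z points along the fingers, y is the line along which they close (so a half turn about z gives the same grasp; the last joint's range is limited). The gripper opens to 85 mm and grips with 20 to 120 N. Pads are 22 mm wide; open, the fingers measure 114 mm over their backs; the gripper's body (76 mm by 85 mm) begins 54 mm behind the grasp point. The pads swing forward as they close: fully open they stand 13 mm farther back than shut.
Start: joints at [-1.15, 0.423, 1.63, -0, 1.089, -0.019], TCP at [266.114, -565.498, 231.319] pointing down, gripper open.
Joint ranges: [-3, 3], [-0.9, 2.11], [0.09, 2.58], [-1.31, 4.45], [0.11, 2.69], [-2.54, 2.54]. Speed limits (rad/s): [2.39, 2.39, 3.01, 3.14, 3.14, 3.14].

INTERFACE

Orientations are given as a rotation vector (axis times angle).
In Python, from bench import arm, get_image, boxes_of, regions_of gives the robot as it stands.
- The arm moves only by the shell command python3 -m creep 'ROWS' [FORCE]. ROWS is text: rows parted by semicolons, each of 7 numbers parted by spaces: the turn, a rotation vector about the tool's x, y, z in rad, then the shift along the tool's x, y, z in m, then the finger opening in m, from 0 to 0.0854. A call has 1 to 12 rows; each row is the pose to reach, as a shift and turn from the pose commanded when the call began, along the tool's axes at that moment; what a row does not reach only later rows make up. A row lasts 1/12 s, in which the tool goes at most 41.7 mm and 7.16 degrees, less where a joint would pass 70% of its speed; a pose out of reach is approached as far as the arm can. A call with a gripper value outside its range is refused whole. The fingers move at their own pace and stop on an object; FORCE is the grip in N (left out, the last holds). Time passes only in rows, so rows that repeat a pose let the fingers close. It gives the time, the measured TCP pose, the force, the opening and the grip force at its end, in the units of the state.
- arm.sense(): the state, without advancing time (a new reading comes with each control period).
- get_image(name): name is "scene" or "top" or "wrist"; returns a dict with "img" (400x640x3 uint8, blue, green, red), "mtx" (3x3 intrinsics, pixels), "cam_to_world" (4x4, takes a point from camera to world coordinates). Camera axes: x right, y up, looking along -z (the intrinsics and any distortion apply to the point x, -y, -z); pixel columns grow to the right and rows downward; lengths in mm; the calibration is good to about 2 mm. A picture is of the moment at which its call begins. There is no depth.
- arm.sign_off(): hands the job in; it is judged then, once.
Trained networks look in a picture, given as the dict that the camera call returned (one of the last four; its "shot" number tells which), for a name from the list of things; names that differ only in an ending like _2 or _b are one class to them, and where a whole thing is asked for, a point or a joint stands for the part that bears it (a point fixed in the world has none). Each returns a list of dicts, best first, with "score" (0 to 1); they miss things now and then, are a little off and sometimes report something else, mostly with a low value. They report only what shows in the picture. A call takes as long as a camera call. They do not tell look-alikes from the thing itself.
- boxes_of(picture, name): "centre" ([column, row] in pixels, amid what is visible of it).
- regions_of(picture, name): "mask" (400x640 bool, what is visible of it) and "centre" ([column, row] in pixels, amid what is visible of it).
The state is a dict: "time_s": time; "qpos": joint angles; "qd": joint speeds; "joint_efforts": joint torques, N m; "tcp_pos": TCP position; "tool_rot": TCP orientation; "ft_force": force on the tool from outside, world axes, zero at the start; "ft_torque": the same for the moment, N m; "finger_gap": finger opening in mm; "grip_force": force on a finger pad.
Only numpy, scipy, OpenCV 4.12 (cv2) and the standard library are available. Lean on these libraries where they do the work, as an engineer would, in place of code of your own. Each camera call takes 0.05 s, during which the arm holds its last target. There are 200 camera calls.

## Working session

There is one attempt and no reset: what is moved stays moved. The work goes in short steps, Python scripts to look and compute and a shell command to move; the robot and the scene stay as the last step left them, time stands still between calls to the robot, and variables do not carry over. Pictures are saved under pics/ and viewed, at most 10 in all, crops included, and the job is handed in when it is done.

```bash
mkdir -p pics; ls; python3 - <<'E'
from bench import arm,get_image,boxes_of,regions_of
import cv2,numpy as np
s=arm.sense();print(s['time_s'],s['tcp_pos'],s['tool_rot'],s['finger_gap'])
for n in ['top','scene']:
    p=get_image(n);cv2.imwrite(f'pics/{n}0.png',p['img']);print(n,p['mtx'].tolist() if hasattr(p['mtx'],'tolist') else p['mtx'],np.round(p['cam_to_world'],3).tolist(),[k for k in p])
    for o in ['heat_sink','carrier','handle','empty_pad']:
        print(o,[(np.round(b['centre']).tolist(),round(b['score'],2)) for b in boxes_of(p,o)])
E
```

```text
pics
0.0 [ 265.90505431 -565.01084453  230.54252219] [-3.06449985e+00 -6.84984854e-01  4.49317544e-04] 85.48472256659646
top [[459.5990774349229, 0.0, 326.1807634526172], [0.0, 459.5990774349229, 200.10711064573752], [0.0, 0.0, 1.0]] [[-0.025, 0.977, -0.212, 363.038], [-1.0, -0.025, 0.002, 36.391], [-0.004, 0.212, 0.977, 1316.203], [0.0, 0.0, 0.0, 1.0]] ['img', 'mtx', 'cam_to_world', 'shot']
heat_sink [([420.0, 264.0], 0.93), ([459.0, 258.0], 0.91), ([469.0, 209.0], 0.9), ([390.0, 233.0], 0.88), ([432.0, 224.0], 0.74)]
carrier [([308.0, 230.0], 0.78)]
handle [([306.0, 230.0], 0.63)]
empty_pad [([307.0, 233.0], 0.76)]
scene [[401.5067137071702, 0.0, 317.551177419085], [0.0, 401.5067137071702, 196.5186694631963], [0.0, 0.0, 1.0]] [[-0.568, -0.551, 0.612, 1341.624], [0.823, -0.381, 0.421, 511.977], [0.002, 0.742, 0.67, 934.235], [0.0, 0.0, 0.0, 1.0]] ['img', 'mtx', 'cam_to_world', 'shot']
heat_sink [([258.0, 181.0], 0.85), ([229.0, 182.0], 0.75), ([293.0, 194.0], 0.64), ([262.0, 161.0], 0.61), ([291.0, 175.0], 0.57)]
carrier [([352.0, 226.0], 0.9)]
handle [([319.0, 201.0], 0.74), ([348.0, 224.0], 0.57)]
empty_pad [([351.0, 220.0], 0.77)]
```

View pics/top0.png

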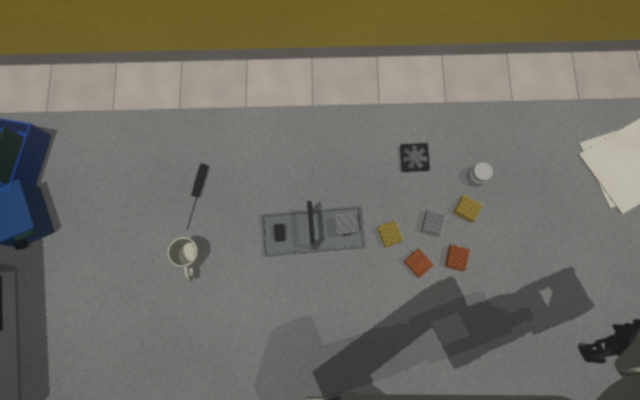

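View pics/scene0.png

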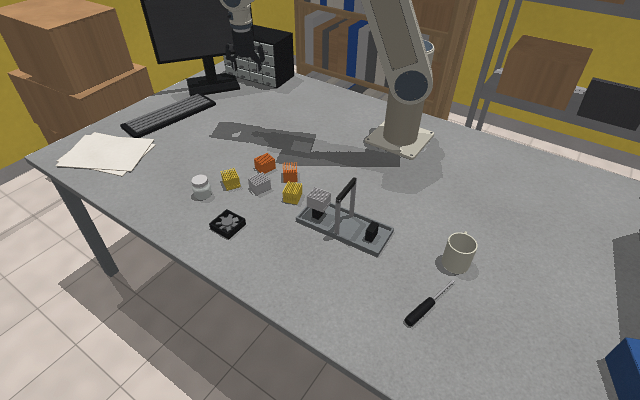

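Grey finned candidates in top: (432,223) loose grey, (345,224) grey on the carrier pad (loaded_sink). Coloured look-alikes are yellow (390,233) and (468,208), orange (418,263) and (458,257). I choose (432,223), the grey one standing on the bench. The empty pad is the black one at (280,232). Next I check a close crop and fit poses.

```bash
cat > h.py <<'E'
from bench import arm,get_image,boxes_of,regions_of
import cv2,numpy as np
from scipy.optimize import minimize
from scipy.spatial.transform import Rotation as R
def proj(p,X):
    T=np.linalg.inv(p['cam_to_world']);c=np.asarray(X)@T[:3,:3].T+T[:3,3]
    return np.c_[p['mtx'][0,0]*c[:,0]/-c[:,2]+p['mtx'][0,2],p['mtx'][1,1]*-c[:,1]/-c[:,2]+p['mtx'][1,2]]
def ray(p,uv,z):
    M=np.array(p['cam_to_world']);k=p['mtx']
    d=M[:3,:3]@[(uv[0]-k[0,2])/k[0,0],-(uv[1]-k[1,2])/k[1,1],-1];o=M[:3,3]
    return o+d*(z-o[2])/d[2]
def box(cx,cy,z0,sx,sy,sz):
    return np.array([[cx+a*sx/2,cy+b*sy/2,z0+c*sz] for a in(-1,1) for b in(-1,1) for c in(0,1)])
SINK=[box(0,0,0,50,60,45)]
CAR=[box(0,0,0,120,290,18),box(0,-95,0,44,24,50),box(0,95,0,44,24,50),box(0,95,50,50,60,45),
 box(0,0,145,100,12,20),box(-50,0,0,10,12,165),box(50,0,0,10,12,165)]
def world(b,q,z=0):
    c,s=np.cos(q[2]),np.sin(q[2]);return np.c_[c*b[:,0]-s*b[:,1]+q[0],s*b[:,0]+c*b[:,1]+q[1],b[:,2]+z]
def draw(p,bs,q,z=0):
    m=np.zeros(p['img'].shape[:2],np.uint8)
    for b in bs: cv2.fillConvexPoly(m,cv2.convexHull(np.round(proj(p,world(b,q,z))*64).astype(np.int32)),255,cv2.LINE_AA,6)
    return m/255.
def fit(views,bs,q0,z=0):
    "views: list of (picture,mask)"
    def f(v):
        q=[v[0],v[1],v[2]/100];e=0
        for p,m in views:
            d=draw(p,bs,q,z);e+=1-np.minimum(d,m).sum()/np.maximum(d,m).sum()
        return e/len(views)
    v0=np.array([q0[0],q0[1],q0[2]*100]);best=None
    for k in range(2):
        r=minimize(f,v0,method='Nelder-Mead',options=dict(initial_simplex=v0+np.array([[0,0,0],[12,0,4],[0,12,-8],[-8,-8,10]])));v0=r.x
    return np.array([r.x[0],r.x[1],r.x[2]/100]),1-r.fun
def near(p,name,uv):
    L=[b for b in regions_of(p,name)];return min(L,key=lambda b:np.hypot(*(np.array(b['centre'])-uv)))
E
python3 - <<'E'
from h import *
P={n:get_image(n) for n in('top','scene')}
pu={'top':((432,223),(345,224),(308,230)),'scene':((260,184),(318,199),(350,222))}
vs=[];vc=[]
for n,p in P.items():
    m=near(p,'heat_sink',pu[n][0]);vs.append((p,m['mask']*1.))
    l=near(p,'heat_sink',pu[n][1]);c=near(p,'carrier',pu[n][2])
    print(n,m['centre'],l['centre'],c['centre'],c['mask'].sum())
    vc.append((p,((l['mask']|c['mask'])*1.)))
x=ray(P['top'],(432,223),45);c=ray(P['top'],(308,230),30);print(x,c)
for V in(vs,vs[:1],vs[1:]):
  for y in(0.2,1.4,-.4): print('sink',*fit(V,SINK,[x[0],x[1],y]))
for V in(vc,vc[:1],vc[1:]):
  for y in(np.pi,3.3): print('car',*fit(V,CAR,[c[0],c[1],y]))
im=P['top']['img'];cv2.imwrite('pics/crop1.png',cv2.resize(im[180:290,250:500],None,fx=3.2,fy=3.2,interpolation=cv2.INTER_CUBIC))
E
```

```text
top [433.0, 223.4] [391.4, 231.1] [302.7, 231.0] 4053
scene [259.9, 182.7] [290.8, 192.5] [349.8, 228.0] 2833
[ 566.15555447 -260.06016573   45.        ] [557.5377376   87.72408523  30.        ]
sink [ 5.69216372e+02 -2.67564998e+02  2.63683906e-01] 0.7568261998895864
sink [ 569.32676592 -267.35875942    1.24786877] 0.899342233399733
sink [ 5.70291511e+02 -2.67120862e+02 -3.19753503e-01] 0.8152070291933338
sink [ 5.69766284e+02 -2.66697563e+02 -5.26861111e-01] 0.8106078480278813
sink [ 568.97882896 -267.19744469    1.27512098] 0.9260879823263197
sink [ 5.69518131e+02 -2.66415782e+02 -3.24510438e-01] 0.7936833578987902
sink [ 5.68321286e+02 -2.68440350e+02  2.98999168e-01] 0.8091802396015615
sink [ 570.33595902 -266.63177445    1.1321368 ] 0.8777394938996838
sink [ 5.70348267e+02 -2.66940299e+02 -3.16223692e-01] 0.8401673251220079
car [557.58541143  75.43818288   3.20744979] 0.7544693284733233
car [557.62215404  75.84442002   3.20627168] 0.7545538637899847
car [557.74136855  76.07269121   3.20551017] 0.8016873253760396
car [557.69464493  76.03908016   3.20615993] 0.8016774743840697
car [556.54555436  74.09696082   3.20782152] 0.7088720008173337
car [556.4036859   73.79835419   3.20825558] 0.7089046412772406
```

View pics/crop1.png

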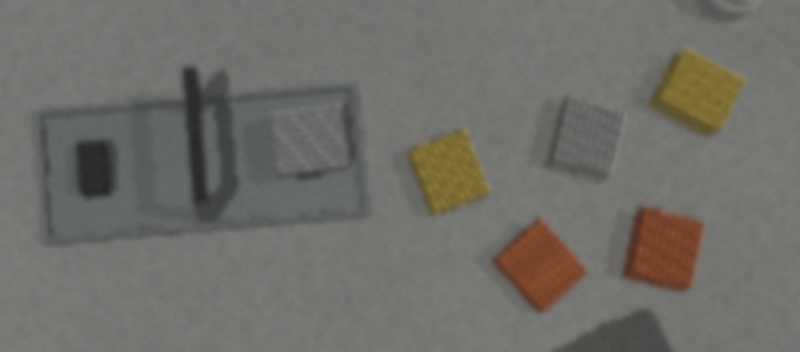

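The crop confirms (588,137), i.e. px (433,223), as the grey finned block, with yellow and orange ones around it. The black empty pad is at the carrier's left end. The sink pose is about (569,-267) with yaw about 1.27, and the carrier about (557,75) with yaw about 3.206. Next, hover for a wrist view.

```bash
cat >> h.py <<'E'
def go(x,y,z,yaw):
    "turn and shift in present tool axes to bring TCP to x,y,z pointing down, with tool y along world yaw (mod pi)"
    s=arm.sense();R0=R.from_rotvec(s['tool_rot']);best=None
    for k in range(-2,3):
        a=yaw+k*np.pi;Y=np.array([np.cos(a),np.sin(a),0]);Z=np.array([0,0,-1.])
        r=(R0.inv()*R.from_matrix(np.c_[np.cross(Y,Z),Y,Z])).as_rotvec()
        if best is None or np.linalg.norm(r)<np.linalg.norm(best): best=r
    d=R0.inv().apply(np.array([x,y,z])-s['tcp_pos'])/1000
    print('t',round(s['time_s'],2),'q6',round(s['qpos'][5],2),'gap',round(s['finger_gap'],1),'tcp',np.round(s['tcp_pos'],1),'yaw',round(np.arctan2(*R0.as_matrix()[[1,0],1]),3),'| turn',np.round(best,3),'shift',np.round(d,4),'ft',np.round(s['ft_force'],1),'grip',round(s['grip_force'],1))
E
python3 -c "
from h import *
go(569,-267,230,1.27);go(569-60,-267,260,1.27)"
```

```text
t 0.9 q6 -0.02 gap 85.1 tcp [ 266.1 -565.5  231.3] yaw -1.131 | turn [-0.     0.     0.741] shift [ 0.4011 -0.1411  0.0013] ft [ 0.   0.7 -0.6] grip 0.0
t 0.9 q6 -0.02 gap 85.1 tcp [ 266.1 -565.5  231.3] yaw -1.131 | turn [-0.     0.     0.741] shift [ 0.3469 -0.1667 -0.0287] ft [ 0.   0.7 -0.6] grip 0.0
```

```bash
python3 -m creep '0 0 0.37 0.2 -0.07 0 0.0854;0 0 0.37 0.2 -0.07 0 0.0854;0 0 0.37 0.2 -0.07 0 0.0854;0 0 0.37 0.2 -0.07 0 0.0854;0 0 0.74 0.4 -0.141 0 0.0854;0 0 0.74 0.4 -0.141 0 0.0854;0 0 0.74 0.4 -0.141 0 0.0854;0 0 0.74 0.4 -0.141 0 0.0854;0 0 0.74 0.4 -0.141 0 0.0854;0 0 0.74 0.4 -0.141 0 0.0854;0 0 0.74 0.4 -0.141 0 0.0854;0 0 0.74 0.4 -0.141 0 0.0854' 40
python3 -m creep '0 0 0 0 0 0 0.0854;0 0 0 0 0 0 0.0854'
python3 - <<'E'
from h import *
go(569,-267,230,1.27)
p=get_image('wrist');cv2.imwrite('pics/w1.png',p['img']);print(proj(p,[[569,-267,45]]))
for b in regions_of(p,'heat_sink'):
  c=b['centre'];print(c,b['score'],b['mask'].sum(),np.round(ray(p,c,30)),p['img'][b['mask']].mean(0).round())
m=near(p,'heat_sink',proj(p,[[569,-267,25]])[0])
for y in(1.27,-.3):print(fit([(p,m['mask']*1.)],SINK,[569,-267,y]))
E
```

```text
time_s: 1.9
tcp_pos: [571.0, -264.3, 231.4]
tool_rot: [-3.107, 0.463, -0.002]
ft_force: [-0.6, -0.2, -0.6]
finger_gap: 85.4
grip_force: 0.0
time_s: 2.07
tcp_pos: [567.4, -268.0, 231.1]
tool_rot: [3.106, -0.47, -0.001]
ft_force: [0.5, -0.3, -0.3]
finger_gap: 85.2
grip_force: 0.0
t 2.07 q6 1.41 gap 85.2 tcp [ 567.4 -268.   231.1] yaw -1.871 | turn [0.    0.001 0.001] shift [ 0.0012 -0.0014  0.0011] ft [ 0.5 -0.3 -0.3] grip 0.0
[[321.58179109 176.30902459]]
[308.7, 263.5] 0.95 2315 [ 458. -215.   30.] [ 27.  64. 123.]
[390.7, 228.8] 0.89 2391 [ 474. -330.   30.] [ 33.  74. 138.]
[395.2, 110.9] 0.88 2668 [ 614. -368.   30.] [ 49. 127. 147.]
[236.3, 222.1] 0.73 2416 [ 541. -145.   30.] [ 47. 128. 148.]
[322.3, 167.8] 0.67 2183 [ 576. -270.   30.] [108. 109. 110.]
(array([ 571.20446835, -266.54643818,    1.29199283]), np.float64(0.8691426376632377))
(array([ 5.75712624e+02, -2.63516566e+02, -2.97853517e-01]), np.float64(0.779399070288304))
```

View pics/w1.png

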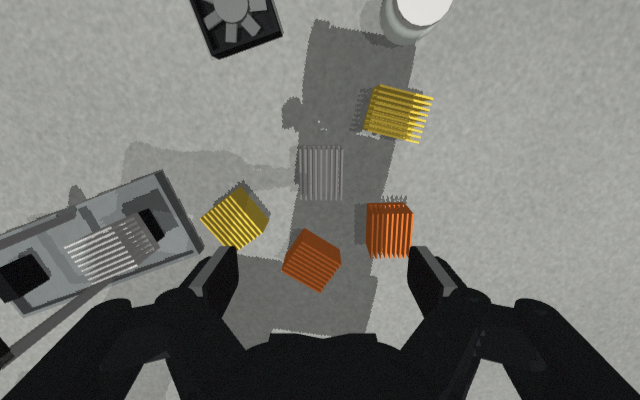

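Wrist view: the grey sink's top is at about (320,173), its fins running up the image, so the smooth sides face the fingers. Both views agree on (570,-267) and yaw 1.28. Descending.

```bash
python3 -m creep '0 0 -0.01 0.002 -0.001 0.03 0.072;0 0 -0.01 0.002 -0.001 0.06 0.072;0 0 -0.01 0.002 -0.001 0.09 0.072;0 0 -0.01 0.002 -0.001 0.12 0.072;0 0 -0.01 0.002 -0.001 0.145 0.072;0 0 -0.01 0.002 -0.001 0.165 0.072;0 0 -0.01 0.002 -0.001 0.18 0.072;0 0 -0.01 0.002 -0.001 0.18 0.072'
python3 - <<'E'
from h import *
go(570,-267,8,1.28)
p=get_image('wrist');cv2.imwrite('pics/w2.png',p['img'])
m=near(p,'heat_sink',proj(p,[[570,-267,25]])[0]);print(m['centre'],m['score'])
print(fit([(p,m['mask']*1.)],SINK,[570,-267,1.28]))
E
```

```text
time_s: 2.88
tcp_pos: [567.4, -267.3, 48.1]
tool_rot: [-3.107, 0.457, 0.009]
ft_force: [-0.8, 0.5, -0.1]
finger_gap: 72.3
grip_force: 0.0
t 2.88 q6 1.4 gap 72.3 tcp [ 567.4 -267.3   48.1] yaw -1.863 | turn [-0.001  0.006 -0.001] shift [ 0.0027 -0.001   0.0401] ft [-0.8  0.5 -0.1] grip 0.0
[321.2, 225.2] 0.85
(array([ 570.82077538, -266.4900763 ,    1.2893447 ]), np.float64(0.8571138395196239))
```

```bash
python3 -m creep '0 0 0 0.003 -0.001 0.014 0.072;0 0 0 0.003 -0.001 0.028 0.072;0 0 0 0.003 -0.001 0.040 0.072;0 0 0 0.003 -0.001 0.040 0.072;0 0 0 0.003 -0.001 0.040 0.04;0 0 0 0.003 -0.001 0.040 0.04;0 0 0 0.003 -0.001 0.040 0.04;0 0 0 0.003 -0.001 0.040 0.04;0 0 0 0.003 -0.001 0.040 0.04;0 0 0 0.003 -0.001 0.040 0.04' 40
python3 - <<'E'
from h import *
go(570,-267,8,1.28)
E
```

```text
time_s: 3.82
tcp_pos: [573.4, -267.1, 11.5]
tool_rot: [3.109, -0.454, 0.0]
ft_force: [-0.4, -0.6, -1.0]
finger_gap: 49.5
grip_force: 42.8
t 3.82 q6 1.41 gap 49.5 tcp [ 573.4 -267.1   11.5] yaw -1.861 | turn [ 0.    -0.     0.001] shift [-0.0033  0.0008  0.0035] ft [-0.4 -0.6 -1. ] grip 42.8
```

```bash
python3 -m creep '0 0 0 0 0 -0.01 0.04;0 0 0 0 0 -0.03 0.04;0 0 0 0 0 -0.055 0.04;0 0 0 0 0 -0.08 0.04;0 0 -0.1 0 0 -0.11 0.04;0 0 -0.2 0 0 -0.14 0.04;0 0 -0.3 0 0 -0.17 0.04;0 0 -0.4 0 0 -0.195 0.04;0 0 -0.5 0 0 -0.22 0.04;0 0 -0.6 0 0 -0.24 0.04;0 0 -0.7 0 0 -0.25 0.04;0 0 -0.7 0 0 -0.25 0.04'
python3 - <<'E'
from h import *
go(551,60,260,0.064)
go(551,170,260,0.064)
E
```

```text
time_s: 4.82
tcp_pos: [574.6, -267.7, 265.3]
tool_rot: [3.071, 0.644, 0.007]
ft_force: [-0.6, -0.1, -1.9]
finger_gap: 49.7
grip_force: 43.2
t 4.82 q6 0.7 gap 49.7 tcp [ 574.6 -267.7  265.3] yaw -1.158 | turn [ 6.000e-03 -1.000e-03 -1.222e+00] shift [ 0.11   -0.3097  0.0044] ft [-0.6 -0.1 -1.9] grip 43.2
t 4.82 q6 0.7 gap 49.7 tcp [ 574.6 -267.7  265.3] yaw -1.158 | turn [ 6.000e-03 -1.000e-03 -1.222e+00] shift [ 0.1542 -0.4104  0.0041] ft [-0.6 -0.1 -1.9] grip 43.2
```

```bash
python3 -m creep '0 0 -0.1 0.01 -0.029 0 0.04;0 0 -0.2 0.021 -0.058 0 0.04;0 0 -0.3 0.032 -0.087 0 0.04;0 0 -0.4 0.042 -0.116 0 0.04;0 0 -0.5 0.053 -0.145 0 0.04;0 0 -0.6 0.063 -0.174 0 0.04;0 0 -0.7 0.074 -0.203 0 0.04;0 0 -0.8 0.084 -0.232 0 0.04;0 0 -0.9 0.095 -0.261 0 0.04;0 0 -1.0 0.105 -0.29 0 0.04;0 0 -1.1 0.116 -0.319 0 0.04;0 0 -1.22 0.126 -0.347 0 0.04'
python3 -m creep '0 0 0 0 0 0 0.04;0 0 0 0 0 0 0.04;0 0 0 0 0 0 0.04'
python3 - <<'E'
from h import *
go(551,170,260,0.064)
for n in('wrist',):
  p=get_image(n);cv2.imwrite('pics/w3.png',p['img'])
  go(551,170,260,0.064)
  s=arm.sense()
  for o in('heat_sink','carrier','empty_pad','handle'): print(o,[(b['centre'],round(b['score'],2)) for b in boxes_of(p,o)])
  print(proj(p,[[551.5,170.3,50],[557.5,75.5,165]]))
E
```

```text
time_s: 5.82
tcp_pos: [549.6, 102.8, 260.7]
tool_rot: [-2.153, -2.287, 0.002]
ft_force: [1.5, 0.2, -2.4]
finger_gap: 49.2
grip_force: 43.2
time_s: 6.07
tcp_pos: [550.1, 101.1, 260.8]
tool_rot: [-2.157, -2.283, 0.002]
ft_force: [0.3, 0.2, -2.0]
finger_gap: 49.8
grip_force: 43.1
t 6.07 q6 0.1 gap 49.8 tcp [550.1 101.1 260.8] yaw 0.057 | turn [-0.001  0.001 -0.007] shift [0.0687 0.0048 0.0007] ft [ 0.3  0.2 -2. ] grip 43.1
t 6.12 q6 0.1 gap 49.3 tcp [550.3 100.6 260.9] yaw 0.056 | turn [-0.001  0.    -0.008] shift [0.0692 0.0046 0.0009] ft [ 0.1  0.2 -1.7] grip 43.1
heat_sink [([326.7, 260.1], 0.82), ([316.8, 325.4], 0.7), ([331.3, 134.9], 0.64)]
carrier [([330.5, 132.8], 0.76)]
empty_pad [([330.7, 138.3], 0.71)]
handle [([328.8, 132.4], 0.6)]
[[326.2845494  114.7715948 ]
 [327.90930092 227.61778384]]
```

View pics/w3.png

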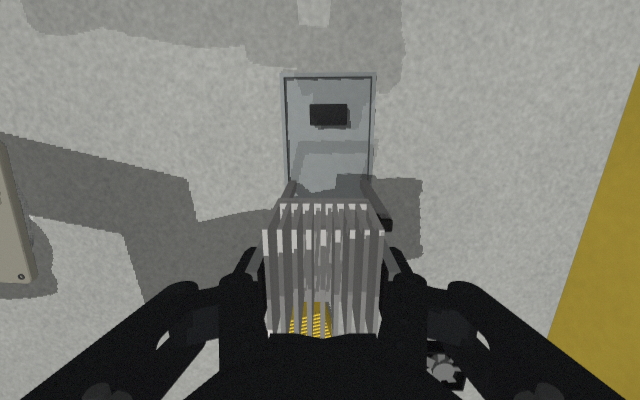

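Wrist view: empty pad at about (328,115), predicted (326,115). The held sink's front face runs from its bottom edge (row 204, cols 281–369) to its top edge (row 232, cols 263–385). Now I measure the offset in the hand and refine the carrier.

```bash
python3 - <<'E'
from h import *
from scipy.optimize import least_squares
p=get_image('wrist');s=arm.sense();T=s['tcp_pos'];Rt=R.from_rotvec(s['tool_rot'])
print('cam',np.round(p['cam_to_world'],3).tolist(),'tcp',T)
g=cv2.cvtColor(p['img'],cv2.COLOR_BGR2GRAY)
# held sink: model corners in tool frame (z down); unknown dx,dy,h
def c(v): return np.array([[v[0]+30,v[1]-25,v[2]],[v[0]+30,v[1]+25,v[2]],[v[0]+30,v[1]-25,v[2]-45],[v[0]+30,v[1]+25,v[2]-45]])
obs=np.array([[281,204],[369,204],[263,232],[385,232.]])
P=lambda v:proj(p,Rt.apply(c(v))+T)
print(P([0,0,11.5]).round(1).tolist())
a=P([0,0,11.5])
obs=np.array(sorted(obs.tolist(),key=lambda o:0)) 
if a[0,0]>a[1,0]: obs=obs[[1,0,3,2]]
r=least_squares(lambda v:(P(v)-obs).ravel(),[0,0,11.5]);print('held dx,dy,h',r.x,r.fun.round(1))
r2=least_squares(lambda v:(P([v[0],v[1],11])-obs).ravel(),[0,0]);print(r2.x,r2.fun.round(1))
# pad
m=np.zeros_like(g);m[95:135,300:360]=1
mk=((g<55)&(m>0))*1.;print('pad px',mk.sum(),np.argwhere(mk).min(0),np.argwhere(mk).max(0))
for z0 in(18,30,45):print('pad fit',z0,*fit([(p,mk)],[box(0,0,z0,44,24,50-z0)],[551.5,170.3,3.206]))
for z0 in(18,30,45):print('pred',np.argwhere(draw(p,[box(0,0,z0,44,24,50-z0)],[551.5,170.3,3.206])>.5).min(0),np.argwhere(draw(p,[box(0,0,z0,44,24,50-z0)],[551.5,170.3,3.206])>.5).max(0))
# carrier corners predicted
C=np.array([[-60,-145,18],[60,-145,18],[-60,-60,18],[60,-60,18]]);print(proj(p,world(C,[557.5,75.5,3.206])).round(1).tolist())
cv2.imwrite('pics/c3.png',cv2.resize(p['img'][60:240,250:410],None,fx=3.3,fy=3.3,interpolation=cv2.INTER_CUBIC))
E
```

```text
cam [[0.998, -0.056, -0.017, 547.565], [0.059, 0.957, 0.283, 172.526], [0.0, -0.283, 0.959, 402.927], [0.0, 0.0, 0.0, 1.0]] tcp [550.77244668 100.45135534 261.29816195]
[[275.2, 191.8], [366.1, 191.9], [257.6, 221.5], [382.4, 221.7]]
held dx,dy,h [-6.55049426  1.93183122 14.44744796] [-1.1 -2.5 -0.8 -2.3  1.7  1.7 -0.3  1.8]
[-5.23819458  1.90193633] [-2.1 -2.9  0.2 -2.7 -0.2  2.1  1.5  2.3]
pad px 784.0 [103 309] [124 346]
pad fit 18 [553.67602733 170.33002419   3.22655169] 0.8921627320978607
pad fit 30 [553.67602733 170.33002419   3.22655169] 0.8921627320978607
pad fit 45 [553.67602733 170.33002419   3.22655169] 0.8921627320978607
pred [103 307] [125 345]
pred [103 307] [125 345]
pred [103 307] [125 345]
[[373.9, 71.4], [276.5, 72.0], [371.0, 141.4], [279.8, 141.9]]
```

View pics/c3.png

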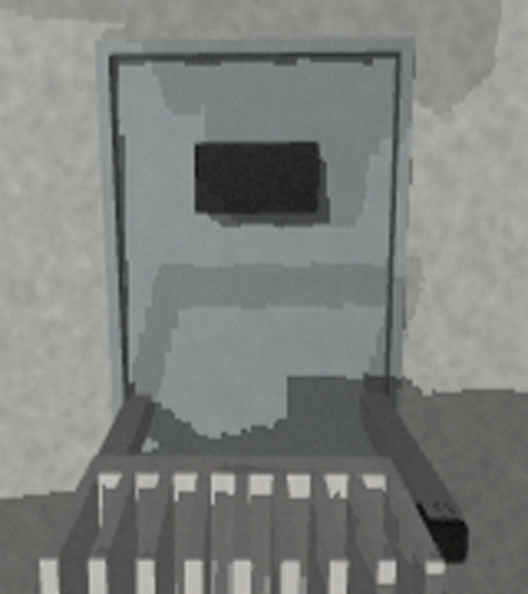

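The pad y agrees (170.3 from both cameras). The crop refines the held corners to rows 198.8 and 230.3. Refit the offset, then compute the shift.

```bash
python3 - <<'E'
from h import *
from scipy.optimize import least_squares
p=get_image('wrist');s=arm.sense();T=s['tcp_pos'];Rt=R.from_rotvec(s['tool_rot'])
def c(v): return np.array([[v[0]+30,v[1]-25,v[2]],[v[0]+30,v[1]+25,v[2]],[v[0]+30,v[1]-25,v[2]-45],[v[0]+30,v[1]+25,v[2]-45]])
obs=np.array([[279.7,198.8],[368.8,198.8],[262.1,230.3],[384.8,230.3]])
P=lambda v:proj(p,Rt.apply(c(v))+T)
r=least_squares(lambda v:(P(v)-obs).ravel(),[0,0,11.5]);print('held',r.x,r.fun.round(1))
r=least_squares(lambda v:(P([v[0],v[1],11])-obs).ravel(),[0,0]);print(r.x,r.fun.round(1))
go(552,174.3,100,.064)
E
```

```text
held [-4.31241611  1.6416469  12.62635751] [-0.9 -0.2 -0.5 -0.1  0.7  0.   0.3  0.2]
[-3.71601088  1.63165194] [-1.4 -0.4  0.  -0.2 -0.2  0.2  1.2  0.4]
t 6.42 q6 0.1 gap 49.4 tcp [550.8 100.6 261.3] yaw 0.057 | turn [-0.     0.    -0.007] shift [0.0735 0.0054 0.1613] ft [-0.4  0.6 -1.6] grip 43.1
```

```bash
python3 -m creep '0 0 -0.007 0.025 0.002 0 0.04;0 0 -0.007 0.05 0.004 0 0.04;0 0 -0.007 0.0735 0.0054 0.01 0.04;0 0 -0.007 0.0735 0.0054 0.03 0.04;0 0 -0.007 0.0735 0.0054 0.05 0.04;0 0 -0.007 0.0735 0.0054 0.07 0.04;0 0 -0.007 0.0735 0.0054 0.09 0.04;0 0 -0.007 0.0735 0.0054 0.11 0.04;0 0 -0.007 0.0735 0.0054 0.13 0.04;0 0 -0.007 0.0735 0.0054 0.15 0.04;0 0 -0.007 0.0735 0.0054 0.16 0.04;0 0 -0.007 0.0735 0.0054 0.161 0.04'
python3 -m creep '0 0 0 0 0 0 0.04;0 0 0 0 0 0 0.04;0 0 0 0 0 0 0.04'
python3 - <<'E'
from h import *
for i in range(3):
  p=get_image('wrist');go(552,174.3,65,.064)
q=get_image('scene')
a=cv2.resize(q['img'][170:270,290:400],None,fx=5,fy=5,interpolation=cv2.INTER_CUBIC)[:500]
b=cv2.resize(p['img'][50:300,220:430],None,fx=1.2,fy=2,interpolation=cv2.INTER_CUBIC)
cv2.imwrite('pics/c4.png',np.hstack([a,b]));print(a.shape,b.shape)
E
```

```text
time_s: 7.42
tcp_pos: [550.5, 174.3, 98.2]
tool_rot: [-2.146, -2.291, 0.005]
ft_force: [-0.8, 0.1, -2.4]
finger_gap: 49.7
grip_force: 43.0
time_s: 7.67
tcp_pos: [552.7, 175.3, 101.6]
tool_rot: [2.146, 2.293, 0.003]
ft_force: [-0.4, -0.3, -1.9]
finger_gap: 49.9
grip_force: 43.0
t 7.72 q6 0.22 gap 49.2 tcp [552.6 175.3 101.6] yaw 0.066 | turn [ 0.002 -0.     0.002] shift [-0.0009 -0.0008  0.0366] ft [ 0.6  0.3 -1.3] grip 43.0
t 7.77 q6 0.22 gap 49.2 tcp [552.5 175.2 101.5] yaw 0.066 | turn [ 0.002 -0.     0.002] shift [-0.0009 -0.0007  0.0365] ft [ 0.4 -0.2 -2.5] grip 43.0
t 7.82 q6 0.22 gap 49.4 tcp [552.3 175.2 101.3] yaw 0.066 | turn [ 0.002 -0.     0.002] shift [-0.0009 -0.0005  0.0363] ft [-0.2  0.4 -1.9] grip 43.0
(500, 550, 3) (500, 252, 3)
```

View pics/c4.png

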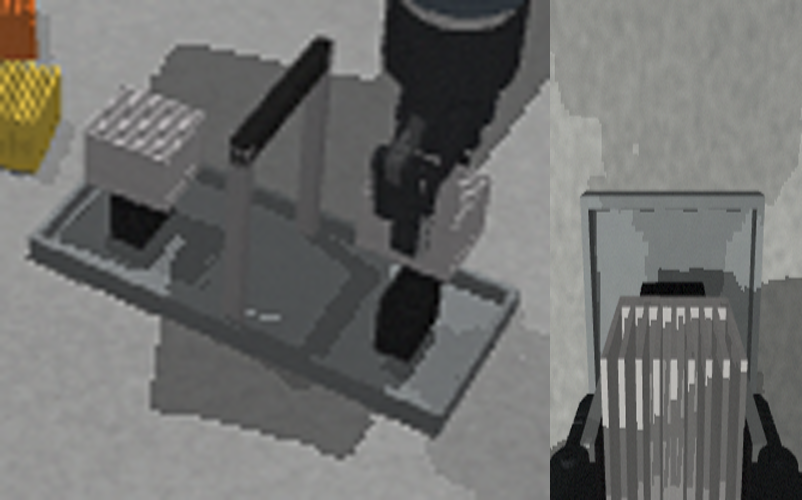

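```bash
python3 - <<'E'
from h import *
p=get_image('wrist');s=arm.sense();print(s['tcp_pos'],p['mtx'][0,2],p['mtx'][0,0])
T=s['tcp_pos'];h=T[2]-11.3
g=lambda c,r,z:ray(p,(220+c/1.2,50+r/2),z)
sk=(g(70,297,h)+g(182,297,h))/2;pd=(g(91,282,50)+g(154,282,50))/2;tr=(g(32,192,18)+g(213,192,18))/2
print('sink front-bottom mid',sk,np.linalg.norm(g(70,297,h)-g(182,297,h)),'pad far edge mid',pd,np.linalg.norm(g(91,282,50)-g(154,282,50)),'tray end mid',tr,np.linalg.norm(g(32,192,18)-g(213,192,18)))
u=np.array([np.cos(.064),np.sin(.064)]);v=np.array([-u[1],u[0]])
for n,q,d in(('sink',sk,30),('pad',pd,12),('tray',tr,50)):
  w=q[:2]-d*v;print(n,'centre',w,'along u',w@u,'along v',w@v)
E
```

```text
[552.07770474 175.13250456 100.96944552] 322.4524411510765 288.65049089418983
sink front-bottom mid [552.9282948  201.52813706  89.66944552] 51.71171432662483 pad far edge mid [551.76763762 194.96345017  50.        ] 36.33998323631302 tray end mid [549.96056092 222.18997646  18.        ] 116.4069027202612
sink centre [554.84698435 171.58955609] along u 564.6852818039972 along v 135.75229028517646
pad centre [552.53511344 182.98801778] along u 563.1071476271034 along v 147.27527464243218
tray centre [553.15837683 172.29234152] along u 563.0450789392482 along v 136.56163401839606
```

The composite shows the sink above the pad, square with the tray. Wrist rays put it about 1 mm too far along tool +y, so I correct by 1 mm and lower.

```bash
python3 -m creep '0 0 0 0 -0.001 0.006 0.04;0 0 0 0 -0.001 0.012 0.04;0 0 0 0 -0.001 0.018 0.04;0 0 0 0 -0.001 0.024 0.04;0 0 0 0 -0.001 0.029 0.04;0 0 0 0 -0.001 0.033 0.04;0 0 0 0 -0.001 0.035 0.04;0 0 0 0 -0.001 0.036 0.04;0 0 0 0 -0.001 0.036 0.04;0 0 0 0 -0.001 0.036 0.04'
python3 -m creep '0 0 0 0 0 0.001 0.04;0 0 0 0 0 0.001 0.04'
python3 -m creep '0 0 0 0 0 0.001 0.04;0 0 0 0 0 0.001 0.04'
```

```text
time_s: 8.75
tcp_pos: [550.9, 175.0, 64.4]
tool_rot: [2.147, 2.293, 0.0]
ft_force: [0.6, -0.3, -1.4]
finger_gap: 49.3
grip_force: 43.0
time_s: 8.92
tcp_pos: [550.9, 175.0, 63.5]
tool_rot: [2.147, 2.293, 0.001]
ft_force: [-0.1, 0.1, -1.7]
finger_gap: 49.7
grip_force: 43.0
time_s: 9.08
tcp_pos: [550.7, 175.0, 62.3]
tool_rot: [2.147, 2.294, 0.0]
ft_force: [0.6, -0.6, -1.6]
finger_gap: 49.7
grip_force: 43.0
```

```bash
python3 -m creep '0 0 0 0 0 0.001 0.04;0 0 0 0 0 0.001 0.04'; python3 -c "
from h import *
go(551,174.3,61,.064)"
```

```text
time_s: 9.25
tcp_pos: [550.9, 175.0, 61.4]
tool_rot: [2.147, 2.293, 0.0]
ft_force: [0.6, 0.4, -1.8]
finger_gap: 49.4
grip_force: 43.1
t 9.25 q6 0.22 gap 49.4 tcp [550.9 175.   61.4] yaw 0.066 | turn [ 0.    -0.     0.002] shift [-0.0007  0.0001  0.0004] ft [ 0.6  0.4 -1.8] grip 43.1
```

No contact yet (force −1.8 N is just the weight); half-millimetre steps from here.

```bash
python3 -m creep '0 0 0 0 0 0.0005 0.04;0 0 0 0 0 0.0005 0.04' | grep -E 'tcp|ft'; python3 -m creep '0 0 0 0 0 0.0005 0.04;0 0 0 0 0 0.0005 0.04'| grep -E 'tcp|ft'
```

```text
tcp_pos: [550.9, 175.0, 61.4]
ft_force: [-1.3, 0.4, 4.0]
tcp_pos: [550.9, 175.0, 61.4]
ft_force: [-3.9, 0.4, 9.5]
```

```bash
python3 -m creep '0 0 0 0 0 0.0005 0.04;0 0 0 0 0 0.0005 0.04' | grep -E 'tcp|ft'
```

```text
tcp_pos: [550.9, 175.1, 61.3]
ft_force: [-5.2, -1.0, 13.9]
```

Contact. I ease the push and open.

```bash
python3 -m creep '0 0 0 0 0 -0.001 0.04;0 0 0 0 0 -0.001 0.04' | grep -E 'tcp|ft'; python3 -m creep '0 0 0 0 0 0 0.052;0 0 0 0 0 0 0.054;0 0 0 0 0 0 0.057;0 0 0 0 0 0 0.060;0 0 0 0 0 0 0.064;0 0 0 0 0 0 0.068;0 0 0 0 0 0 0.068'; python3 -m creep '0 0 0 0 0 -0.01 0.068;0 0 0 0 0 -0.03 0.068;0 0 0 0 0 -0.06 0.07;0 0 0 0 0 -0.09 0.07;0 0 0 0 0 -0.12 0.07;0 0 0 0 0 -0.15 0.07;0 0 0 0 0 -0.18 0.07;0 0 0 0 0 -0.2 0.07;0 0 0 0 0 -0.2 0.07'
python3 - <<'E'
from h import *
go(557.5,75.5,260,.064+np.pi/2)
P={n:get_image(n) for n in('wrist','scene')}
a=cv2.resize(P['scene']['img'][170:270,290:400],None,fx=4,fy=4,interpolation=cv2.INTER_CUBIC)
b=cv2.resize(P['wrist']['img'][60:400,220:430],(247,400))
cv2.imwrite('pics/c5.png',np.hstack([a,b]))
E
```

```text
tcp_pos: [551.0, 175.0, 61.3]
ft_force: [-1.6, -0.7, 7.0]
time_s: 10.5
tcp_pos: [550.7, 174.9, 60.7]
tool_rot: [-2.147, -2.293, 0.0]
ft_force: [0.8, -0.3, 0.5]
finger_gap: 68.0
grip_force: 0.0
time_s: 11.25
tcp_pos: [553.2, 175.7, 266.8]
tool_rot: [2.144, 2.29, 0.012]
ft_force: [0.7, -0.4, 0.8]
finger_gap: 69.8
grip_force: 0.0
t 11.25 q6 0.22 gap 69.8 tcp [553.2 175.7 266.8] yaw 0.066 | turn [ 0.009  0.005 -1.569] shift [-0.1003 -0.0024  0.0066] ft [ 0.7 -0.4  0.8] grip 0.0
```

View pics/c5.png

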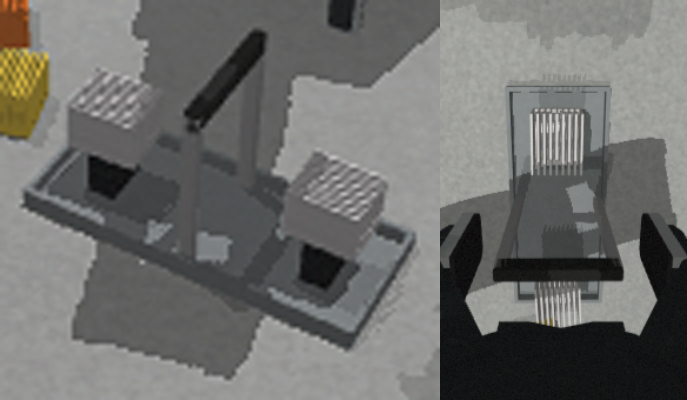

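The sink stands on its pad, looking square like the loaded one. I check it numerically against the carrier.

```bash
python3 - <<'E'
from h import *
e=[551.5,170.3];l=[563.6,-19.3]
for n in('wrist','top','scene'):
  p=get_image(n)
  L=regions_of(p,'heat_sink')
  for nm,w in(('placed',e),('loaded',l)):
    uv=proj(p,[[*w,75]])[0]
    c=[b for b in L if np.hypot(*(np.array(b['centre'])-uv))<18]
    if c: print(n,nm,c[0]['mask'].sum(),*fit([(p,c[0]['mask']*1.)],SINK,[*w,.064],50))
  for nm in('carrier',):
    C=regions_of(p,nm)
    if C:
      m=C[0]['mask'].copy()
      for b in L:
        if any(np.hypot(*(np.array(b['centre'])-proj(p,[[*w,75]])[0]))<18 for w in(e,l)): m|=b['mask']
      print(n,'car',C[0]['mask'].sum(),*fit([(p,m*1.)],CAR+[box(0,-95,50,50,60,45)],[557.5,75.5,3.206]))
E
```

```text
wrist placed 2380 [5.52948630e+02 1.72044601e+02 7.10482229e-02] 0.85213636676485
wrist loaded 1179 [ 5.68284325e+02 -2.91082346e+01  1.50681464e-01] 0.490047263242533
wrist car 13762 [560.06274672  75.41548626   3.21343963] 0.9327488079540615
top car 2494 [556.47890675  75.07118328   3.21441147] 0.5444823552182411
scene placed 494 [5.50146485e+02 1.69617876e+02 1.28760853e-01] 0.8909971768644755
scene car 2786 [557.66516368  74.55269312   3.20389193] 0.830850212616058
```

The placed sink is within about 1–2 mm of the pad centre and its yaw matches the carrier's. Now the handle.

```bash
python3 -m creep '0 0 -0.12 -0.01 0 0 0.06;0 0 -0.24 -0.02 0 0 0.06;0 0 -0.36 -0.03 -0.001 0 0.06;0 0 -0.48 -0.04 -0.001 0 0.06;0 0 -0.6 -0.05 -0.001 0 0.06;0 0 -0.72 -0.06 -0.001 0 0.06;0 0 -0.84 -0.07 -0.002 0 0.06;0 0 -0.96 -0.08 -0.002 0 0.06;0 0 -1.08 -0.09 -0.002 0 0.06;0 0 -1.2 -0.1 -0.002 0 0.06;0 0 -1.32 -0.1 -0.002 0 0.06;0 0 -1.44 -0.1 -0.002 0 0.06' 80
python3 -m creep '0 0 -0.12 0 0 0 0.06;0 0 -0.12 0 0 0 0.06;0 0 -0.12 0 0 0 0.06;0 0 -0.12 0 0 0 0.06;0 0 -0.12 0 0 0 0.06' >/dev/null
python3 - <<'E'
from h import *
for i in range(2):
  p=get_image('wrist');go(558,75.2,136,.068+np.pi/2)
m=regions_of(p,'handle');print([(b['centre'],b['score'],b['mask'].sum()) for b in m])
g=p['img'].max(2);print(proj(p,world(np.array([[-45,-6,165],[45,-6,165],[-45,6,165],[45,6,165.]]),[558,75.2,3.21])).round(1).tolist())
C=regions_of(p,'carrier')[0]['mask'].copy()
for b in regions_of(p,'heat_sink'):
  if np.hypot(*(ray(p,b['centre'],75)[:2]-[557,75]))<140:C|=b['mask']
print(fit([(p,C*1.)],CAR+[box(0,-95,50,50,60,45)],[558,75.2,3.21]))
cv2.imwrite('pics/w6.png',p['img'])
E
```

```text
time_s: 12.8
tcp_pos: [555.3, 74.4, 260.6]
tool_rot: [-0.094, -3.14, 0.0]
ft_force: [-0.2, -0.5, 0.1]
finger_gap: 59.7
grip_force: 0.0
t 13.27 q6 -1.51 gap 59.9 tcp [555.3  75.1 260.8] yaw 1.624 | turn [ 0.    -0.    -0.015] shift [-2.700e-03 -1.000e-04  1.248e-01] ft [-0.5 -0.4 -0.1] grip 0.0
t 13.32 q6 -1.51 gap 60.0 tcp [555.4  75.1 260.8] yaw 1.625 | turn [-0.    -0.    -0.014] shift [-0.0027 -0.      0.1248] ft [-0.1 -0.4 -0. ] grip 0.0
[([322.4, 152.8], 0.84, np.int64(13815))]
[[329.3, 248.6], [328.7, 148.6], [316.1, 248.8], [314.0, 148.8]]
(array([559.56836161,  76.36390125,   3.21576861]), np.float64(0.8049870473858093))
```

View pics/w6.png

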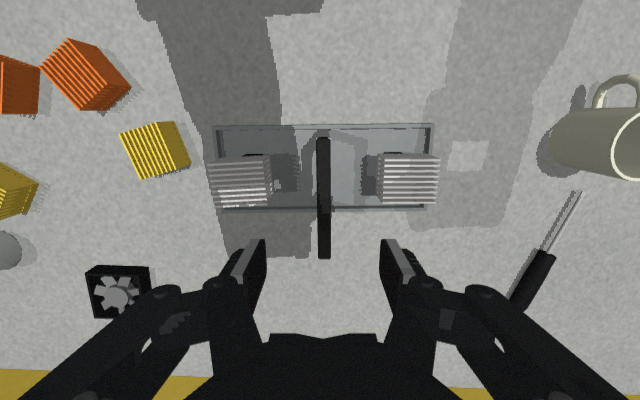

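Wrist view: the bar is at columns 317–330, between the fingers (265 and 380). Both sinks sit square on their pads. Descend and grip.

```bash
python3 -m creep '0 0 -0.014 -0.003 0 0.02 0.06;0 0 -0.014 -0.003 0 0.04 0.06;0 0 -0.014 -0.003 0 0.06 0.06;0 0 -0.014 -0.003 0 0.08 0.06;0 0 -0.014 -0.003 0 0.1 0.06;0 0 -0.014 -0.003 0 0.115 0.06;0 0 -0.014 -0.003 0 0.123 0.06;0 0 -0.014 -0.003 0 0.125 0.06;0 0 -0.014 -0.003 0 0.125 0.05;0 0 -0.014 -0.003 0 0.125 0.04;0 0 -0.014 -0.003 0 0.125 0.032;0 0 -0.014 -0.003 0 0.125 0.026' 60
python3 -m creep '0 0 0 0 0 0 0.022;0 0 0 0 0 0 0.018;0 0 0 0 0 0 0.015;0 0 0 0 0 0 0.012;0 0 0 0 0 0 0.008;0 0 0 0 0 0 0.005;0 0 0 0 0 0 0.003;0 0 0 0 0 0 0.003;0 0 0 0 0 0 0.003' 60
python3 -c "
from h import *
go(558,75.2,136,.068+np.pi/2)"
```

```text
time_s: 14.47
tcp_pos: [559.0, 75.3, 136.8]
tool_rot: [-0.108, 3.138, 0.0]
ft_force: [-0.3, -0.3, -0.7]
finger_gap: 25.9
grip_force: 0.0
time_s: 15.22
tcp_pos: [558.5, 75.5, 136.2]
tool_rot: [-0.108, 3.139, 0.001]
ft_force: [-1.9, 3.3, 4.8]
finger_gap: 10.9
grip_force: 59.3
t 15.22 q6 -1.53 gap 10.9 tcp [558.5  75.5 136.2] yaw 1.64 | turn [0.001 0.    0.001] shift [ 0.0005 -0.0003  0.0002] ft [-1.9  3.3  4.8] grip 59.3
```

Gripped. Lift smoothly 120 mm with a firmer grip.

```bash
python3 -m creep '0 0 0 0 0 0 0.003;0 0 0 0 0 0 0.003;0 0 0 0 0 -0.001 0.003;0 0 0 0 0 -0.002 0.003;0 0 0 0 0 -0.004 0.003;0 0 0 0 0 -0.006 0.003;0 0 0 0 0 -0.009 0.003;0 0 0 0 0 -0.012 0.003;0 0 0 0 0 -0.015 0.003;0 0 0 0 0 -0.018 0.003;0 0 0 0 0 -0.021 0.003;0 0 0 0 0 -0.024 0.003' 100
python3 -m creep '0 0 0 0 0 -0.004 0.003;0 0 0 0 0 -0.008 0.003;0 0 0 0 0 -0.012 0.003;0 0 0 0 0 -0.016 0.003;0 0 0 0 0 -0.02 0.003;0 0 0 0 0 -0.024 0.003;0 0 0 0 0 -0.028 0.003;0 0 0 0 0 -0.032 0.003;0 0 0 0 0 -0.036 0.003;0 0 0 0 0 -0.04 0.003;0 0 0 0 0 -0.044 0.003;0 0 0 0 0 -0.048 0.003'
python3 -m creep '0 0 0 0 0 -0.004 0.003;0 0 0 0 0 -0.008 0.003;0 0 0 0 0 -0.012 0.003;0 0 0 0 0 -0.016 0.003;0 0 0 0 0 -0.02 0.003;0 0 0 0 0 -0.024 0.003;0 0 0 0 0 -0.028 0.003;0 0 0 0 0 -0.032 0.003;0 0 0 0 0 -0.036 0.003;0 0 0 0 0 -0.04 0.003;0 0 0 0 0 -0.043 0.003;0 0 0 0 0 -0.045 0.003'
python3 -m creep '0 0 0 0 0 -0.001 0.003;0 0 0 0 0 -0.002 0.003;0 0 0 0 0 -0.003 0.003;0 0 0 0 0 -0.003 0.003;0 0 0 0 0 -0.003 0.003;0 0 0 0 0 -0.003 0.003;0 0 0 0 0 -0.003 0.003;0 0 0 0 0 -0.003 0.003'
python3 - <<'E'
from h import *
go(558,75.2,256,.068+np.pi/2)
p=get_image('scene');q=get_image('wrist')
a=cv2.resize(p['img'][110:270,270:430],None,fx=2.5,fy=2.5,interpolation=cv2.INTER_CUBIC)
b=cv2.resize(q['img'],(400,400))
cv2.imwrite('pics/c7.png',np.hstack([a,b]))
E
```

```text
time_s: 16.22
tcp_pos: [558.4, 75.2, 160.2]
tool_rot: [-0.109, 3.139, 0.0]
ft_force: [-0.3, 0.2, -7.3]
finger_gap: 10.2
grip_force: 97.4
time_s: 17.22
tcp_pos: [558.3, 75.2, 208.2]
tool_rot: [0.109, -3.14, 0.0]
ft_force: [0.0, 1.0, -6.2]
finger_gap: 10.1
grip_force: 97.4
time_s: 18.22
tcp_pos: [558.5, 75.2, 253.4]
tool_rot: [-0.109, 3.139, 0.0]
ft_force: [0.5, 0.3, -7.6]
finger_gap: 10.4
grip_force: 97.4
time_s: 18.88
tcp_pos: [558.3, 75.2, 255.7]
tool_rot: [0.109, -3.139, 0.0]
ft_force: [-0.3, -0.4, -7.2]
finger_gap: 10.2
grip_force: 97.4
t 18.88 q6 -1.53 gap 10.2 tcp [558.3  75.2 255.7] yaw 1.64 | turn [-0.    -0.     0.001] shift [ 0.0003  0.     -0.0003] ft [-0.3 -0.4 -7.2] grip 97.4
```

View pics/c7.png

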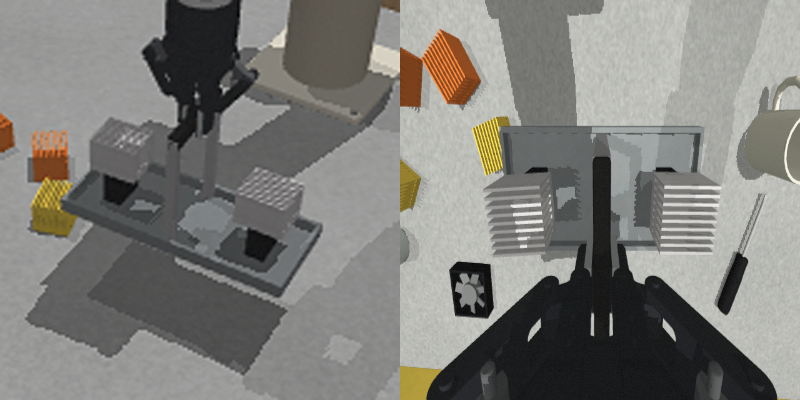

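The carrier hangs level about 120 mm up, with both sinks on their pads and the force equal to the expected load. Handing in.

```bash
python3 -m creep '0 0 0 0 0 0 0.003;0 0 0 0 0 0 0.003;0 0 0 0 0 0 0.003;0 0 0 0 0 0 0.003' | grep -E 'tcp|ft|gap'; python3 -c "
from bench import arm
print(arm.sign_off())"
```

```text
tcp_pos: [558.3, 75.2, 255.8]
ft_force: [0.3, 0.2, -7.7]
finger_gap: 10.2
the job is handed in; nothing more can be done
None
```

I set the loose heat sink on the empty pad, about 1–2 mm off centre and square with the carrier by the camera fits. I then lifted the carrier by its handle, and it was level and steady about 12 cm above the bench, both sinks on their pads, when I handed the job in at about 19 s.

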